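Lock a spring nut rod socket into the bench channel

ROBOT

A 6-joint arm with a two-finger parallel gripper is mounted at the origin on the work surface. World frame = base frame: x ahead of the robot, y to its left, z up, the work surface at z = 0. Lengths are in m, angles in rad, forces in N, time in s.
With the tool pointing down it reaches from about 0.325 to 0.9 m from the base axis. Payload 6.1 kg.
Tool frame: the origin (TCP) lies at the very end of the fingers, on their centre line; the grasp point (between the pads) lies 19 mm behind it; z points along the fingers, y is the direction in which the jaws open and shut (so a half turn about z gives the same grasp; the last joint's range is limited). The gripper opens to 87 mm and grips with 3 to 60 N. Pads are 19 mm wide; open, the fingers measure 117 mm over their backs; the gripper's body (75 mm by 190 mm) begins 51 mm behind the grasp point.
Start: joints at [1.202, 0.22, 1.526, -0, 1.395, -0.126], TCP at [0.15, 0.607, 0.223] pointing down, gripper open.
Joint ranges: [-2.98, 2.98], [-0.91, 2.08], [0.09, 2.57], [-1.24, 4.39], [0.2, 2.65], [-2.68, 2.68]. Speed limits (rad/s): [2.57, 2.57, 3.01, 3.14, 3.14, 3.14].

INTERFACE

Orientations are given as [roll, pitch, yaw] about the fixed x, y, z axes, in that order (R = Rz(yaw) Ry(pitch) Rx(roll)).
In Python, from cell import arm gives the robot as it stands. The module is installed in compiled form; this text tells all that it offers.
- The arm moves only by the tool move_arm, never from a script. Its argument "plan" is a list of rows, each a list of 3 entries, a list of its own where there are three numbers: the closure, from 0 (fully open) to 1 (shut), then the shift along the tool's x, y, z as a fraction of full scale, then the turn about the tool's z as a fraction of full scale. A call has exactly 5 rows; each row shifts and turns the pose as measured when the row begins, along the tool's axes as they then stand; what a row does not reach is not made up. Full scale, the value 1, is 2.5 cm for a shift and 0.1 rad for a turn. A row lasts 1/10 s, in which the tool goes at most 50 mm and 8.59 degrees, less where a joint would pass 70% of its speed; a pose out of reach is approached as far as the arm can. A call with a number of a shift or a turn outside -1 to 1 is refused whole. A call with a gripper value outside its range is refused whole. The fingers move at their own pace and stop on an object; "force" is the grip in N (left out, the last holds). Time passes only in rows, so rows that do not move let the fingers close, or fill a call up. It gives the time, the measured TCP pose, the force and the opening at its end, in the units of the state.
- arm.sense(): the state, without advancing time (a new reading comes with each control period).
- arm.camera(name): name is "scene" or "top" or "wrist"; returns the picture (400x640x3 uint8, red, green, blue); there is no depth.
- arm.camera_model(name): a dict with "fx", "fy", "cx", "cy" (pixels), "rvec" (rotation vector, rad) and "tvec" (3), from world to camera coordinates, as OpenCV has them; the wrist camera has in their place "tool_from_camera" (4x4, takes a point from camera to tool coordinates, whose origin is the TCP and whose axes are the flange's). Camera axes: x right, y down, z forward; pixel columns grow to the right and rows downward; lengths in m; the calibration is good to about 2 mm. A picture is of the moment at which its call begins: read the wrist's pose just before it. camera_model takes no time and is no camera call.
- arm.finish_job(): hands the job in, once; it reports no verdict.
Trained networks look in the newest picture that a camera, given by its name, has taken for a name from the list of things; names that differ only in an ending like _2 or _b are one class to them, and where a whole thing is asked for, a point or a joint stands for the part that bears it (a point fixed in the world has none). Each returns a list of dicts, best first, with "conf" (0 to 1); they miss things now and then, are a little off and sometimes report something else, mostly with a low value. They report only what shows in the picture. A call takes as long as a camera call. They do not tell look-alikes from the thing itself.
- arm.spot_in(camera, target): "rect" ([centre column, centre row, width, height] in pixels, round what is visible of it).
The state is a dict: "time_s": time; "qpos": joint angles; "dq": joint speeds; "effort": joint torques, N m; "eef_pos": TCP position; "eef_rot": TCP orientation; "ft_force": force on the tool from outside, world axes, zero at the start; "wrist_torque": the same for the moment, N m; "width": finger opening in m.
Only numpy, scipy, OpenCV 4.12 (cv2) and the standard library are available. Lean on these libraries where they do the work, as an engineer would, in place of code of your own. Each camera call takes 0.05 s, during which the arm holds its last target.

TASK

Lock the loose rod socket into the strut channel on the bench, about 200 mm from the socket already fitted, on the free side (anything from 160 to 240 mm will do): enter its spring nut lengthwise through the slot, press it down against its spring, twist it a quarter turn clockwise and let it rise so that its grooves catch both lips, then let go. If it lands on a hold-down bolt in the channel floor it cannot go deep enough: do not force it, lift it and try a little further along. Leave the other things on the bench where they stand.

Things in the scene. Friction and masses are not known exactly. Their poses are not given: they have to be found in the camera images.
- spring_nut: Loose rod socket on a steel spring nut, 108 mm tall, 0.24 kg, standing on its spring. Origin: centre of the nut's underside (25 mm above the bench now); x along the nut, y across, z up. Nut 46 x 26 x 12.5 mm; two grooves cross its top at x +-15, 6.5 wide, 4 deep (floor z 8.5). Two cut corners let it turn only clockwise (from above) in the channel, to a stop just past 90 degrees.
- socket_grip (a point): Point in the loose socket's aluminium body, on its axis, 60 mm above the nut's origin; same axes. The body is 36 (x) by 26 (y) mm, from 26 mm below to 20 mm above this point; grip it by its two flat y faces. A black thumb screw sticks 16 mm out of its +x end. A round neck, 20 mm, joins it to the nut. A half turn about z makes no difference to the fit.
- spring_foot (a point): Underside of the loose socket's coil spring: a round foot of 24 mm. The spring is 28 mm long when free (nut underside to foot), about 0.9 N per mm, fully closed after 18 mm; standing under its own weight it is 2.5 mm shorter.
- rail: Zinc strut channel fixed on the bench, slot upward: 400 long, 54 wide, 41 high, wall 3 (mm). Origin: middle of its underside; x along it (fitted socket on the -x half, free stretch on +x), z up. Inside 48 wide, floor z 3. Hold-down bolts stand on the floor at places not given: about 21 wide, tops at z 13. A locked socket has its origin at z 24.5, on the centre line, nut square across.
- slot (a point): Middle of the slot, level with the channel's top (z 41); axes as the channel's. Slot 28 wide, whole length; lips rounded on top (radius 3), 3 thick, turned down to z 33. The nut turns under them only with its origin below z 20.5 (10 N of push). Over bare floor the spring closes at z 13 (16 N); over a bolt (within 23 mm along the channel) at z 23, too high to turn: try some 30 mm away.
- fitted_socket: An identical rod socket, fixed, already locked in the channel; same origin and axes (its x lies across the channel). The new one goes 160 to 240 mm from it, centre to centre, along +x of the channel. Its top is 105 mm above the bench.
- buffer_bottle: Loose clear bottle with a cap, 86 mm diameter, 165 mm tall; origin at the centre of its underside. To be left alone.
- salt_jar: Loose white jar, 94 mm diameter, 150 mm tall; origin at the centre of its underside. To be left alone.
- well_plate: Loose flat multiwell plate, 127 x 85 x 18 mm; origin at the centre of its underside. To be left alone.
- tube_stand: Loose round tube stand with a capped tube in its hub, 110 mm diameter at the base, 142 mm tall; origin at the centre of its underside. To be left alone.
Things that resemble listed ones, but are neither listed nor needed, are in the scene too. What is shaped like the spring_nut but turquoise is not meant.

How it is judged:
By the outcome, as a careful person would: the job done as asked, in the order asked, and still so for the second after the job is handed in, with the robot touching nothing.
It also fails if it takes over 58 s, if anything falls off the work surface, if the arm or the gripper's body presses on something with over 40 N, if the wrist force passes 120 N, or if a joint passes its speed limit or range.

## Working session

There is one attempt and no reset: what is moved stays moved. The work goes in short steps, Python scripts to look and compute and a tool call to move; the robot and the scene stay as the last step left them, time stands still between calls to the robot, and variables do not carry over. Pictures are saved under pics/ and viewed, and the job is handed in when it is done.

Besides the shell and the picture viewer there is one more tool, called after "Emit:" as name(argument=value, ...), one argument or row to a line, values as JSON. move_arm: Moves the arm, as the interface text tells. Its arguments: {"type":"object","properties":{"plan":{"type":"array","items":{"type":"array"}},"force":{"type":"number"}},"required":["plan"]}

```bash
mkdir -p pics
cat > h.py <<'E'
import numpy as np, cv2
from cell import arm
from scipy.spatial.transform import Rotation as R
def ray(cam,u,v,s=None):
    m=arm.camera_model(cam)
    d=np.array([(u-m['cx'])/m['fx'],(v-m['cy'])/m['fy'],1.])
    if 'rvec' in m:
        Rm=cv2.Rodrigues(np.array(m['rvec'],float))[0]; t=np.array(m['tvec'],float).ravel()
        return -Rm.T@t, Rm.T@d
    T=np.array(m['tool_from_camera']); s=s or arm.sense()
    Rt=R.from_euler('xyz',s['eef_rot']).as_matrix()
    return np.array(s['eef_pos'])+Rt@T[:3,3], Rt@T[:3,:3]@d
def atz(cam,u,v,z,s=None):
    o,d=ray(cam,u,v,s); return o+d*(z-o[2])/d[2]
def proj(cam,P,s=None):
    m=arm.camera_model(cam); P=np.array(P,float).reshape(-1,3)
    if 'rvec' in m:
        Rm=cv2.Rodrigues(np.array(m['rvec'],float))[0]; c=P@Rm.T+np.array(m['tvec'],float).ravel()
    else:
        T=np.array(m['tool_from_camera']); s=s or arm.sense()
        Rt=R.from_euler('xyz',s['eef_rot']).as_matrix()
        c=((P-np.array(s['eef_pos']))@Rt-T[:3,3])@T[:3,:3]
    return np.c_[c[:,0]/c[:,2]*m['fx']+m['cx'],c[:,1]/c[:,2]*m['fy']+m['cy']]
def save(im,n): cv2.imwrite('pics/'+n+'.png',cv2.cvtColor(im,cv2.COLOR_RGB2BGR))
E
python3 - <<'E'
from h import *
print(arm.sense())
for c in ['scene','top','wrist']:
    save(arm.camera(c),c+'0'); print(c,arm.camera_model(c))
for c in ['scene','top']:
  for n in ['spring_nut','fitted_socket','rail']:
    print(c,n,[(np.round(d['rect']),round(d['conf'],2)) for d in arm.spot_in(c,n)])
E
```

```text
{'time_s': 0.0, 'qpos': array([ 1.20188078e+00,  2.21233504e-01,  1.52763635e+00, -1.69260990e-05,
        1.39471973e+00, -1.26143618e-01]), 'dq': array([ 0.00088009, -0.00072029,  0.00173723,  0.00164   ,  0.00015951,
        0.00039047]), 'effort': array([-1.52864345e-06, -4.94622016e+01, -3.87368703e+01,  7.00011360e-02,
        5.71277272e-02, -9.04054082e-05]), 'eef_pos': array([0.15004884, 0.60605982, 0.22141935]), 'eef_rot': array([-3.13960950e+00, -2.34705897e-04,  2.89882348e+00]), 'ft_force': array([-0.18351861,  0.48562431, -0.26086415]), 'wrist_torque': array([-0.0342256 , -0.03248686,  0.02534543]), 'width': 0.0870735495303279}
scene {'fx': 462.3247088295289, 'fy': 462.3247088295289, 'cx': 316.851136685644, 'cy': 196.9012530681496, 'rvec': array([ 2.08237476,  1.31755407, -0.51509911]), 'tvec': array([-0.30170428, -0.32513881,  1.5252169 ])}
top {'fx': 366.75078299483795, 'fy': 366.75078299483795, 'cx': 318.61939759245087, 'cy': 204.93185819005413, 'rvec': array([ 2.09398213, -2.10402327,  0.23556337]), 'tvec': array([0.06675944, 0.61529321, 1.04665917])}
wrist {'fx': 2
[... 263 characters left out ...]
     -7.49284076e-04],
       [ 1.51821564e-05, -2.40007003e-01,  9.70771157e-01,
        -1.61583397e-01],
       [ 0.00000000e+00,  0.00000000e+00,  0.00000000e+00,
         1.00000000e+00]])}
scene spring_nut [(array([202., 216.,  27.,  34.]), 0.96), (array([160., 231.,  29.,  40.]), 0.74), (array([411., 208.,  40.,  64.]), 0.17)]
scene fitted_socket [(array([260., 183.,  11.,  28.]), 0.59)]
scene rail [(array([301., 183., 152.,  72.]), 0.95)]
top spring_nut [(array([456., 269.,  18.,  19.]), 0.84), (array([448., 238.,  24.,  22.]), 0.76), (array([411., 239.,  22.,   9.]), 0.63)]
top fitted_socket [(array([359., 249.,   9.,  19.]), 0.51)]
top rail [(array([319., 251., 137.,  21.]), 0.63)]
```

View pics/scene0.png

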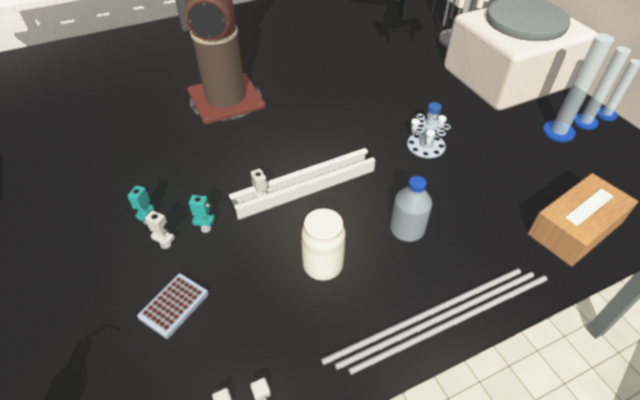

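View pics/top0.png

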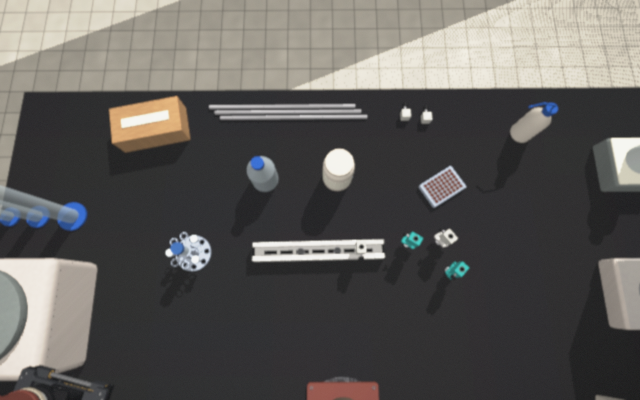

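View pics/wrist0.png

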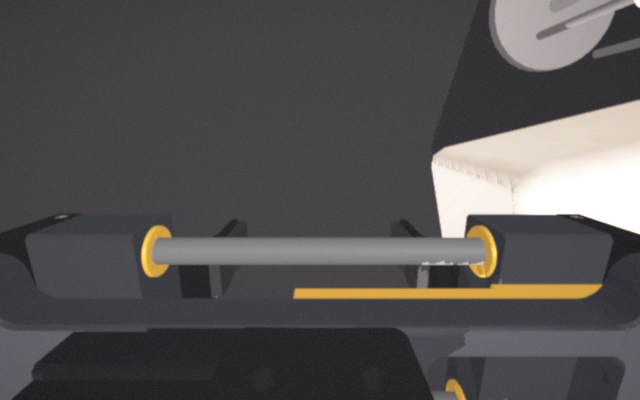

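Run:
```python
import cv2
a=cv2.imread('pics/scene0.png')[150:270,130:390]; cv2.imwrite('pics/scene0c.png',cv2.resize(a,None,fx=3,fy=3,interpolation=2))
a=cv2.imread('pics/top0.png')[190:310,230:490]; cv2.imwrite('pics/top0c.png',cv2.resize(a,None,fx=3,fy=3,interpolation=2))
```

```text
(no output)
```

View pics/scene0c.png

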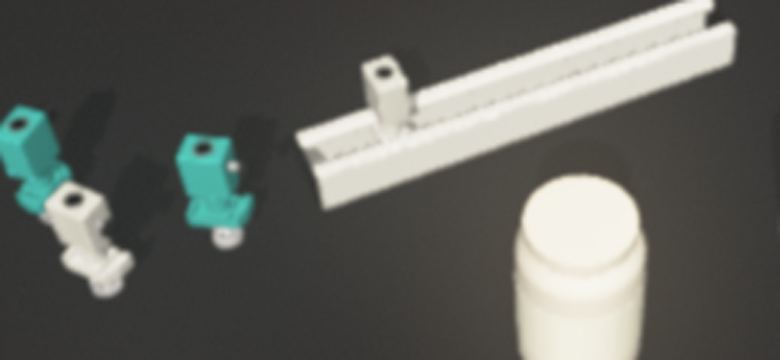

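View pics/top0c.png

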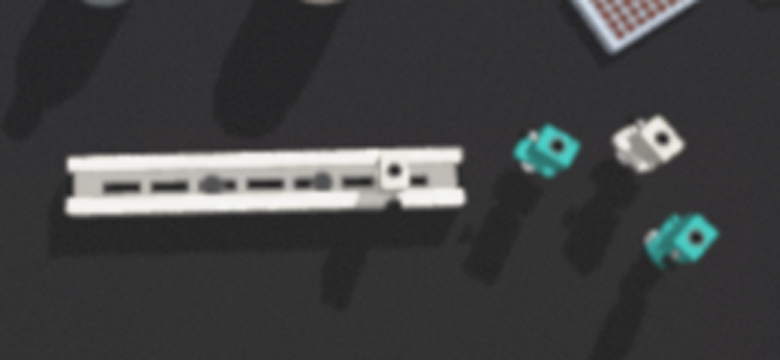

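The white loose socket's top is at top-image pixel (451,236), between two turquoise look-alikes. The fitted socket is at (361,247). Two dark bolts show in the channel at (337,251) and (301,252).

Run:
```python
from h import *
g=lambda x,y:(230+x/3-.33,190+y/3-.33)
for n,x,y,z in [('nut top',662,138,.108),('fit top',394,170,.105),('b1',322,182,.013),('b2',212,185,.013),('railR t',461,156,.041),('railR b',464,198,.041),('railL t',67,163,.041),('railL b',67,206,.041),('foot?',627,163,.03),('turqL',560,145,.108),('turqR',697,238,.108)]:
    print(n,np.round(atz('top',*g(x,y),z),4))
s=lambda x,y:(130+x/3-.33,150+y/3-.33)
for n,x,y,z in [('nut top',73,200,.108),('fit top',384,71,.105),('foot',105,284,.0),('turqL',204,147,.108),('turq2',18,124,.108)]:
    print('scene',n,np.round(atz('scene',*s(x,y),z),4))
```

```text
nut top [ 0.514  -0.3153  0.108 ]
fit top [ 0.4849 -0.0576  0.105 ]
b1 [0.4834 0.0073 0.013 ]
b2 [0.4808 0.1216 0.013 ]
railR t [ 0.5062 -0.1333  0.041 ]
railR b [ 0.4636 -0.1345  0.041 ]
railL t [0.501 0.268 0.041]
railL b [0.4575 0.2664 0.041 ]
foot? [ 0.4995 -0.3051  0.03  ]
turqL [ 0.5077 -0.2171  0.108 ]
turqR [ 0.4192 -0.3401  0.108 ]
scene nut top [ 0.5155 -0.3151  0.108 ]
scene fit top [ 0.4827 -0.0556  0.105 ]
scene foot [ 0.5119 -0.3165  0.    ]
scene turqL [ 0.5049 -0.2119  0.108 ]
scene turq2 [ 0.4182 -0.3376  0.108 ]
```

Run:
```python
from h import *
for n,u,v,z in [('jar',339,165,.15),('bottle',257,163,.165),('tube',177,247,.142),('plate',443,187,.018)]:
    print(n,np.round(atz('top',u,v,z),3))
def wire(x0,y0,yaw):
    c,s=np.cos(yaw),np.sin(yaw); Rm=np.array([[c,-s,0],[s,c,0],[0,0,1]])
    L=[]
    def box(a,b):
        P=np.array([[x,y,z] for x in(a[0],b[0]) for y in (a[1],b[1]) for z in (a[2],b[2])])
        for i in range(8):
            for j in range(i):
                if np.sum(P[i]!=P[j])==1: L.append((P[i],P[j]))
    box((-.018,-.013,.034),(.018,.013,.08)); box((-.023,-.013,0),(.023,.013,.0125)); L.append((np.array([.018,0,.06]),np.array([.034,0,.06])))
    return [(a@Rm.T+[x0,y0,.025],b@Rm.T+[x0,y0,.025]) for a,b in L]
for cam,(cu,cv) in [('top',(448,238)),('scene',(160,231))]:
    im=cv2.imread(f'pics/{cam}0.png'); k=8; w=28
    tiles=[]
    for yaw in [None,0,30,60,90,120,150,-30]:
        a=cv2.resize(im[cv-w:cv+w,cu-w:cu+w],None,fx=k/2.,fy=k/2.,interpolation=2)
        if yaw is not None:
            for p,q in wire(.514,-.3153,np.radians(yaw)):
                pp=proj(cam,[p,q]); pp=((pp-[cu-w,cv-w]+.5)*k/2).astype(int)
                cv2.line(a,tuple(map(int,pp[0])),tuple(map(int,pp[1])),(0,0,255),1)
            cv2.putText(a,str(yaw),(5,20),0,.6,(0,255,0))
        tiles.append(a[:, :200])
    cv2.imwrite(f'pics/fit_{cam}.png',np.vstack([np.hstack(tiles[:4]),np.hstack(tiles[4:])]))
```

```text
jar [0.716 0.004 0.15 ]
bottle [0.718 0.239 0.165]
tube [0.481 0.457 0.142]
plate [ 0.685 -0.337  0.018]
```

View pics/fit_top.png

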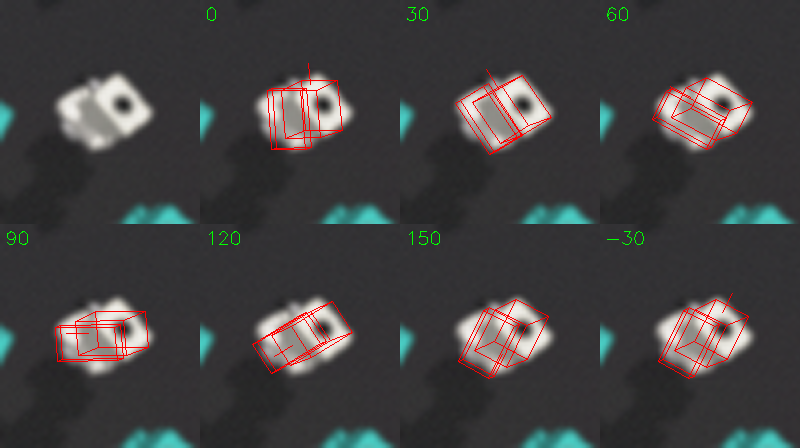

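View pics/fit_scene.png

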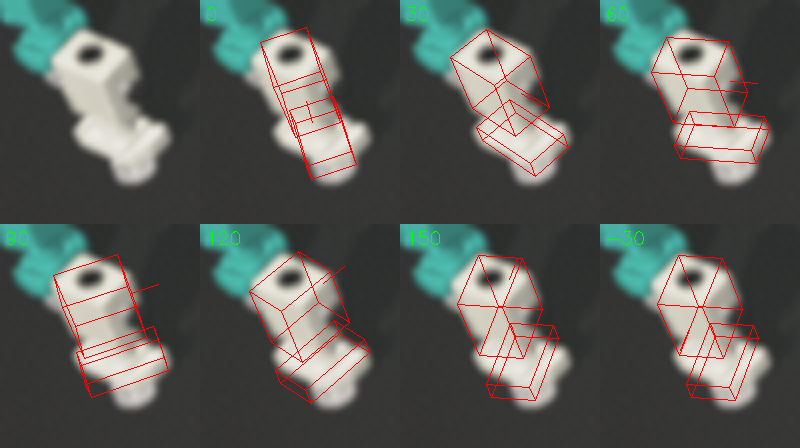

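```bash
cat > plan.py <<'E'
from h import *
import sys, json
def plan(tx,ty,tz,tyaw,nrows,clos,step=.03):
    s=arm.sense(); p=np.array(s['eef_pos']); rot=R.from_euler('xyz',s['eef_rot'])
    M=rot.as_matrix(); yaw=np.arctan2(M[1,0],M[0,0]); rows=[]
    t=np.array([tx,ty,tz])
    for i in range(nrows):
        d=t-p; n=np.linalg.norm(d); d=d*min(1,step/max(n,1e-9))
        c,sn=np.cos(yaw),np.sin(yaw); x=d[0]*c+d[1]*sn; y=d[0]*sn-d[1]*c; z=-d[2]
        f=max(1,max(abs(x),abs(y),abs(z))/.025); v=np.array([x,y,z])/f
        r=np.clip((yaw-tyaw)/.1,-1,1); r=round(r,2)
        v=np.round(v/.025,2); rows.append([clos,list(map(float,v)),float(r)])
        v=v*.025; p=p+[v[0]*c+v[1]*sn, v[0]*sn-v[1]*c,-v[2]]; yaw-=r*.1
    for i in range(0,nrows,5): print(json.dumps(rows[i:i+5]))
    print('end',p.round(4),round(yaw,3))
if __name__=='__main__':
    a=list(map(float,sys.argv[1:])); plan(*a[:4],int(a[4]),a[5],a[6] if len(a)>6 else .03)
E
python3 plan.py .489 -.331 .22 .58 40 0.35
```

```text
[[0.35, [-0.67, -1.0, 0.0], 1.0], [0.35, [-0.76, -0.93, 0.0], 1.0], [0.35, [-0.85, -0.84, 0.0], 1.0], [0.35, [-0.93, -0.76, 0.0], 1.0], [0.35, [-1.0, -0.66, 0.0], 1.0]]
[[0.35, [-1.0, -0.52, 0.0], 1.0], [0.35, [-1.0, -0.4, 0.0], 1.0], [0.35, [-1.0, -0.29, 0.0], 1.0], [0.35, [-1.0, -0.18, 0.0], 1.0], [0.35, [-1.0, -0.08, 0.0], 1.0]]
[[0.35, [-1.0, 0.02, 0.0], 1.0], [0.35, [-1.0, 0.12, 0.0], 1.0], [0.35, [-1.0, 0.22, 0.0], 1.0], [0.35, [-1.0, 0.33, 0.0], 1.0], [0.35, [-1.0, 0.45, 0.0], 1.0]]
[[0.35, [-1.0, 0.57, 0.0], 1.0], [0.35, [-0.98, 0.7, 0.01], 1.0], [0.35, [-0.9, 0.79, 0.01], 1.0], [0.35, [-0.82, 0.88, 0.0], 1.0], [0.35, [-0.73, 0.95, 0.01], 1.0]]
[[0.35, [-0.62, 1.0, 0.0], 1.0], [0.35, [-0.49, 1.0, 0.0], 1.0], [0.35, [-0.37, 1.0, 0.0], 1.0], [0.35, [-0.26, 1.0, 0.0], 0.19], [0.35, [-0.24, 1.0, 0.01], -0.0]]
[[0.35, [-0.24, 1.0, 0.0], -0.0], [0.35, [-0.24, 1.0, 0.01], -0.0], [0.35, [-0.24, 1.0, 0.0], -0.0], [0.35, [-0.24, 1.0, 0.01], -0.0], [0.35, [-0.23, 1.0, 0.0], -0.0]]
[[0.35, [-0.24, 1.0, 0.01], -0.0], [0.35, [-0.23, 1.0, 0.0], -0.0], [0.35, [-0.24, 1.0, 0.01], -0.0], [0.35, [-0.23, 1.0, 0.0], -0.0], [0.35, [-0.24, 1.0, 0.01], -0.0]]
[[0.35, [-0.23, 1.0, 0.0], -0.0], [0.35, [-0.18, 0.74, 0.01], -0.0], [0.35, [0.0, -0.0, -0.0], -0.0], [0.35, [0.0, -0.0, -0.0], -0.0], [0.35, [0.0, -0.0, -0.0], -0.0]]
end [ 0.489  -0.3311  0.22  ] 0.58
```

Emit:
move_arm(
  plan=[
    [0.35,[-0.65,-1.0,0.0],1.0],
    [0.35,[-0.75,-0.95,0.0],1.0],
    [0.35,[-0.85,-0.85,0.0],1.0],
    [0.35,[-0.95,-0.75,0.0],1.0],
    [0.35,[-1.0,-0.65,0.0],1.0],
  ],
  force=30,
)

```text
time_s: 0.95
eef_pos: [0.1999, 0.463, 0.2216]
eef_rot: [3.141, -0.001, 2.385]
ft_force: [0.7, 0.3, 0.5]
width: 0.059
```

```bash
python3 plan.py .489 -.331 .22 .58 40 0.35
```

```text
[[0.35, [-1.0, -0.5, 0.0], 1.0], [0.35, [-1.0, -0.38, 0.0], 1.0], [0.35, [-1.0, -0.27, 0.0], 1.0], [0.35, [-1.0, -0.17, 0.0], 1.0], [0.35, [-1.0, -0.07, 0.0], 1.0]]
[[0.35, [-1.0, 0.03, 0.0], 1.0], [0.35, [-1.0, 0.14, 0.0], 1.0], [0.35, [-1.0, 0.24, 0.0], 1.0], [0.35, [-1.0, 0.35, 0.0], 1.0], [0.35, [-1.0, 0.46, 0.0], 1.0]]
[[0.35, [-1.0, 0.59, 0.0], 1.0], [0.35, [-0.97, 0.71, 0.0], 1.0], [0.35, [-0.89, 0.8, 0.0], 1.0], [0.35, [-0.81, 0.89, 0.0], 1.0], [0.35, [-0.71, 0.97, 0.0], 1.0]]
[[0.35, [-0.59, 1.0, 0.0], 1.0], [0.35, [-0.47, 1.0, 0.0], 1.0], [0.35, [-0.35, 1.0, 0.0], 1.0], [0.35, [-0.24, 1.0, 0.0], 0.05], [0.35, [-0.23, 1.0, 0.01], 0.0]]
[[0.35, [-0.23, 1.0, 0.0], 0.0], [0.35, [-0.24, 1.0, 0.01], 0.0], [0.35, [-0.23, 1.0, 0.0], 0.0], [0.35, [-0.24, 1.0, 0.01], 0.0], [0.35, [-0.23, 1.0, 0.0], 0.0]]
[[0.35, [-0.24, 1.0, 0.01], 0.0], [0.35, [-0.23, 1.0, 0.0], 0.0], [0.35, [-0.24, 1.0, 0.01], 0.0], [0.35, [-0.23, 1.0, 0.0], 0.0], [0.35, [-0.24, 1.0, 0.01], 0.0]]
[[0.35, [-0.23, 1.0, 0.0], 0.0], [0.35, [-0.17, 0.7, 0.0], 0.0], [0.35, [0.0, -0.0, 0.0], 0.0], [0.35, [0.0, -0.0, 0.0], 0.0], [0.35, [0.0, -0.0, 0.0], 0.0]]
[[0.35, [0.0, -0.0, 0.0], 0.0], [0.35, [0.0, -0.0, 0.0], 0.0], [0.35, [0.0, -0.0, 0.0], 0.0], [0.35, [0.0, -0.0, 0.0], 0.0], [0.35, [0.0, -0.0, 0.0], 0.0]]
end [ 0.489  -0.3311  0.2201] 0.58
```

Emit:
move_arm(
  plan=[
    [0.35,[-1.0,-0.5,0.0],1.0],
    [0.35,[-1.0,-0.4,0.0],1.0],
    [0.35,[-1.0,-0.25,0.0],1.0],
    [0.35,[-1.0,-0.15,0.0],1.0],
    [0.35,[-1.0,-0.05,0.0],1.0],
  ],
)

```text
time_s: 1.45
eef_pos: [0.246, 0.3344, 0.2223]
eef_rot: [3.139, -0.002, 1.864]
ft_force: [0.4, -0.5, -0.6]
width: 0.0568
```

Emit:
move_arm(
  plan=[
    [0.35,[-1.0,0.05,0.0],1.0],
    [0.35,[-1.0,0.15,0.0],1.0],
    [0.35,[-1.0,0.25,0.0],1.0],
    [0.35,[-1.0,0.35,0.0],1.0],
    [0.35,[-1.0,0.45,0.0],1.0],
  ],
)

```text
time_s: 1.95
eef_pos: [0.2888, 0.2067, 0.2232]
eef_rot: [3.137, -0.006, 1.345]
ft_force: [0.7, -0.1, 0.1]
width: 0.0565
```

Emit:
move_arm(
  plan=[
    [0.35,[-1.0,0.6,0.0],1.0],
    [0.35,[-0.95,0.7,0.0],1.0],
    [0.35,[-0.9,0.8,0.0],1.0],
    [0.35,[-0.8,0.9,0.0],1.0],
    [0.35,[-0.7,0.95,0.0],1.0],
  ],
)

```text
time_s: 2.45
eef_pos: [0.3342, 0.0597, 0.2245]
eef_rot: [3.136, -0.012, 0.825]
ft_force: [0.7, 0.2, -0.6]
width: 0.0568
```

```bash
python3 plan.py .489 -.331 .22 .58 25 0.35
```

```text
[[0.35, [-0.48, 1.0, 0.01], 1.0], [0.35, [-0.36, 1.0, 0.01], 1.0], [0.35, [-0.25, 1.0, 0.01], 0.45], [0.35, [-0.21, 1.0, 0.01], -0.0], [0.35, [-0.21, 1.0, 0.01], -0.0]]
[[0.35, [-0.21, 1.0, 0.01], -0.0], [0.35, [-0.2, 1.0, 0.01], -0.0], [0.35, [-0.21, 1.0, 0.01], -0.0], [0.35, [-0.2, 1.0, 0.01], -0.0], [0.35, [-0.21, 1.0, 0.01], -0.0]]
[[0.35, [-0.2, 1.0, 0.01], -0.0], [0.35, [-0.21, 1.0, 0.01], -0.0], [0.35, [-0.2, 1.0, 0.01], -0.0], [0.35, [-0.21, 1.0, 0.01], -0.0], [0.35, [-0.2, 1.0, 0.02], -0.0]]
[[0.35, [-0.21, 1.0, 0.01], -0.0], [0.35, [-0.06, 0.33, 0.01], -0.0], [0.35, [-0.0, -0.0, -0.0], -0.0], [0.35, [-0.0, -0.0, -0.0], -0.0], [0.35, [-0.0, -0.0, -0.0], -0.0]]
[[0.35, [-0.0, -0.0, -0.0], -0.0], [0.35, [-0.0, -0.0, -0.0], -0.0], [0.35, [-0.0, -0.0, -0.0], -0.0], [0.35, [-0.0, -0.0, -0.0], -0.0], [0.35, [-0.0, -0.0, -0.0], -0.0]]
end [ 0.4891 -0.331   0.22  ] 0.58
```

Emit:
move_arm(
  plan=[
    [0.35,[-0.5,1.0,0.0],1.0],
    [0.35,[-0.35,1.0,0.0],1.0],
    [0.35,[-0.25,1.0,0.0],0.45],
    [0.35,[-0.2,1.0,0.0],0],
    [0.35,[-0.2,1.0,0.05],0],
  ],
)

```text
time_s: 2.95
eef_pos: [0.3834, -0.0693, 0.2251]
eef_rot: [3.135, -0.017, 0.563]
ft_force: [-0.4, 0.3, 0.3]
width: 0.0566
```

Emit:
move_arm(
  plan=[
    [0.35,[-0.2,1.0,0.0],0],
    [0.35,[-0.2,1.0,0.05],0],
    [0.35,[-0.2,1.0,0.0],0],
    [0.35,[-0.2,1.0,0.05],0],
    [0.35,[-0.2,1.0,0.0],0],
  ],
)

```text
time_s: 3.45
eef_pos: [0.4305, -0.1943, 0.2239]
eef_rot: [3.133, -0.019, 0.562]
ft_force: [-1.1, 0.3, 0.3]
width: 0.0566
```

Emit:
move_arm(
  plan=[
    [0.35,[-0.2,1.0,0.0],0],
    [0.35,[-0.2,1.0,0.05],0],
    [0.35,[-0.2,1.0,0.0],0],
    [0.35,[-0.2,1.0,0.05],0],
    [0.35,[-0.2,1.0,0.0],0],
  ],
)

```text
time_s: 3.95
eef_pos: [0.4775, -0.3191, 0.2225]
eef_rot: [3.132, -0.02, 0.561]
ft_force: [-0.8, 0.5, -0.1]
width: 0.0566
```

```bash
python3 - <<'E'
from h import *
s=arm.sense(); save(arm.camera('wrist'),'w1'); print(s['eef_pos'],s['eef_rot'],s['qpos'])
print(proj('wrist',[[.514,-.315,.105],[.5145,-.315,.0]],s))
E
python3 plan.py .514 -.315 .15 .58 10 0.35
```

```text
[ 0.47745417 -0.31910856  0.22248932] [ 3.13155748 -0.01962544  0.56095998] [-0.73622286  0.08601636  1.67708238  0.01653622  1.36355478  0.27043025]
[[333.09756009 161.28377872]
 [328.62297194 153.11879806]]
[[0.35, [0.47, 0.17, 1.0], -0.21], [0.35, [0.47, 0.18, 1.0], 0.0], [0.35, [0.43, 0.17, 0.91], 0.0], [0.35, [-0.0, -0.0, -0.0], 0.0], [0.35, [-0.0, -0.0, -0.0], 0.0]]
[[0.35, [-0.0, -0.0, -0.0], 0.0], [0.35, [-0.0, -0.0, -0.0], 0.0], [0.35, [-0.0, -0.0, -0.0], 0.0], [0.35, [-0.0, -0.0, -0.0], 0.0], [0.35, [-0.0, -0.0, -0.0], 0.0]]
end [ 0.514  -0.315   0.1499] 0.58
```

View pics/w1.png

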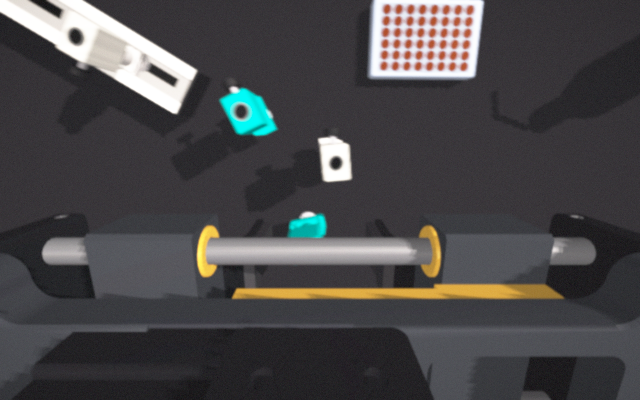

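Run:
```python
from h import *
a=cv2.imread('pics/w1.png')[115:205,285:385]; cv2.imwrite('pics/w1c.png',cv2.resize(a,None,fx=6,fy=6,interpolation=2))
```

```text
(no output)
```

View pics/w1c.png

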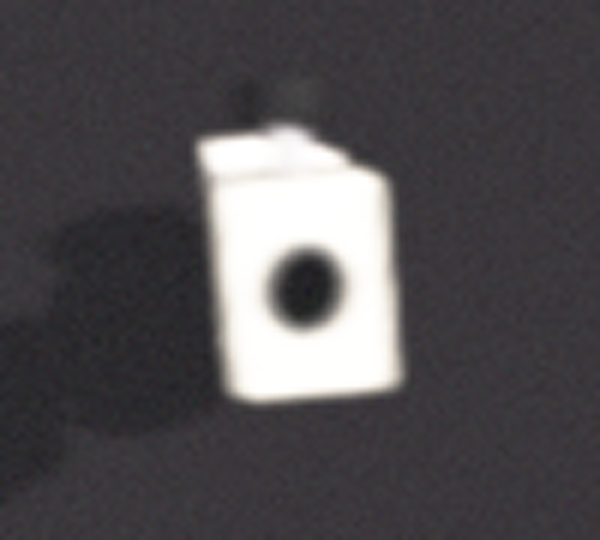

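Run:
```python
from h import *
s=arm.sense()
C=[(212,178),(390,173),(405,383),(229,399)]
P=np.array([atz('wrist',285+x/6-.4,115+y/6-.4,.105,s)[:2] for x,y in C]); print(P.round(4)); print('c',P.mean(0), 'hole',atz('wrist',285+306/6-.4,115+287/6-.4,.105,s))
for a,b in [(3,0),(2,1)]:
    d=P[b]-P[a]; print(np.hypot(*d),np.arctan2(d[1],d[0]))
for a,b in [(0,1),(3,2)]:
    d=P[b]-P[a]; print(np.hypot(*d),np.arctan2(d[1],d[0])+np.pi/2)
```

```text
[[ 0.522  -0.2992]
 [ 0.538  -0.3232]
 [ 0.5106 -0.3444]
 [ 0.4927 -0.3209]]
c [ 0.51583651 -0.3219221 ] hole [ 0.5152561  -0.32168662  0.105     ]
0.036449228382209514 0.6392224781869169
0.034641719164710184 0.6568283264849706
0.02891463712775426 0.5872883320583258
0.02948716716080916 0.6498000193199686
```

Run:
```python
from h import *
s=arm.sense()
for n,u,v,z in [('fit',76,36,.105),('turqL',241,111,.105),('rail corner',179,113,.041),('rail corner2',194,72,.041)]: print(n,atz('wrist',u,v,z,s).round(4))
```

```text
fit [ 0.4871 -0.0648  0.105 ]
turqL [ 0.5086 -0.2194  0.105 ]
rail corner [ 0.4637 -0.144   0.041 ]
rail corner2 [ 0.5129 -0.1387  0.041 ]
```

```bash
python3 plan.py .485 -.338 .135 .64 5 0.35
```

```text
[[0.35, [-0.03, 0.19, 1.0], -0.81], [0.35, [-0.04, 0.19, 1.0], 0.0], [0.35, [-0.04, 0.18, 1.0], 0.0], [0.35, [-0.02, 0.1, 0.51], 0.0], [0.35, [-0.0, -0.0, -0.0], 0.0]]
end [ 0.4851 -0.338   0.1349] 0.64
```

Emit:
move_arm(
  plan=[
    [0.35,[0.0,0.2,1.0],-0.8],
    [0.35,[0.0,0.2,1.0],0.0],
    [0.35,[0.0,0.2,1.0],0.0],
    [0.35,[0.0,0.1,0.5],0.0],
    [0.35,[0,0,0],0.0],
  ],
)

```text
time_s: 4.5
eef_pos: [0.4919, -0.3404, 0.1344]
eef_rot: [3.123, -0.019, 0.64]
ft_force: [-0.2, 0.2, 0.4]
width: 0.0568
```

Run:
```python
from h import *
s=arm.sense(); im=arm.camera('wrist'); save(im,'w2'); print(s['eef_pos'],s['eef_rot'],s['time_s'])
a=im[60:210,240:440]; save(cv2.resize(a,None,fx=4,fy=4,interpolation=2),'w2c')
```

```text
[ 0.49188807 -0.34039626  0.1344368 ] [ 3.12307671 -0.01857475  0.64026835] 4.5
```

View pics/w2c.png

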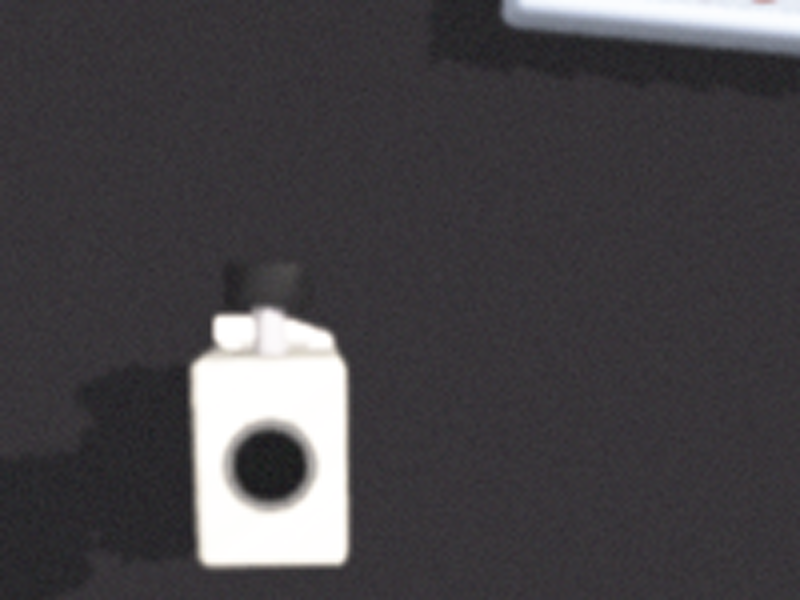

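Run:
```python
from h import *
s=arm.sense()
C=[(191,360),(346,355),(347,566),(200,567)]
P=np.array([atz('wrist',240+x/4-.4,60+y/4-.4,.105,s)[:2] for x,y in C]); print(P.round(4)); print('c',P.mean(0), 'hole',atz('wrist',240+270/4-.4,60+465/4-.4,.105,s))
for a,b in [(3,0),(2,1)]:
    d=P[b]-P[a]; print(np.hypot(*d),np.arctan2(d[1],d[0]))
for a,b in [(0,1),(3,2)]:
    d=P[b]-P[a]; print(np.hypot(*d),np.arctan2(d[1],d[0])+np.pi/2)
M=R.from_euler('xyz',s['eef_rot']).as_matrix(); print(M)
```

```text
[[ 0.52   -0.2948]
 [ 0.5362 -0.3152]
 [ 0.5072 -0.3374]
 [ 0.4917 -0.3168]]
c [ 0.51378957 -0.31603677] hole [ 0.51355592 -0.31596809  0.105     ]
0.03580584185375889 0.6606768071380115
0.03654475394072046 0.6518176793958985
0.026054870133775304 0.6718792010299103
0.025733343313168133 0.643359606711345
[[ 0.80168272  0.59715631  0.02663012]
 [ 0.59745582 -0.80188992 -0.00437028]
 [ 0.01874468  0.0194139  -0.9996358 ]]
```

```bash
python3 plan.py .514 -.316 .135 .655 3 0.35
python3 - <<'E'
from h import *
print(arm.sense()['qpos'])
E
```

```text
[[0.35, [1.0, -0.2, 0.01], -0.15], [0.35, [0.29, -0.06, 0.01], 0.0], [0.35, [-0.0, 0.0, -0.0], 0.0]]
end [ 0.514  -0.316   0.1349] 0.655
[-0.74560869  0.21429094  1.70316407  0.01592936  1.20164658  0.17933336]
```

Emit:
move_arm(
  plan=[
    [0.35,[0.8,-0.15,0.0],-0.15],
    [0.35,[0.5,-0.1,0.0],0.0],
    [0.35,[0,0,0.0],0.0],
    [0.35,[0,0,0.4],0.0],
    [0.35,[0,0,0],0.0],
  ],
)

```text
time_s: 5.05
eef_pos: [0.5171, -0.3169, 0.1312]
eef_rot: [3.114, -0.019, 0.656]
ft_force: [0.2, -0.3, 0.2]
width: 0.0564
```

```bash
python3 - <<'E'
from h import *
s=arm.sense(); print(s['qpos'],s['eef_rot'])
E
python3 plan.py .5142 -.316 .067 .655 5 0.35 .02
```

```text
[-0.68699032  0.23064916  1.69246604  0.01361477  1.18726368  0.2230295 ] [ 3.11400634 -0.01935851  0.65614591]
[[0.35, [-0.02, -0.03, 0.8], 0.01], [0.35, [-0.02, -0.03, 0.8], 0.0], [0.35, [-0.02, -0.03, 0.8], 0.0], [0.35, [-0.01, -0.01, 0.17], 0.0], [0.35, [0.0, 0.0, -0.0], 0.0]]
end [ 0.5142 -0.316   0.0669] 0.655
```

Emit:
move_arm(
  plan=[
    [0.35,[-0.1,0.05,0.8],0.0],
    [0.35,[-0.05,0,0.7],0.0],
    [0.35,[0,0,0.6],0.0],
    [0.35,[0,0,0.4],0.0],
    [0.35,[0,0,0],0.0],
  ],
)

```text
time_s: 5.55
eef_pos: [0.5163, -0.3232, 0.0671]
eef_rot: [3.112, -0.019, 0.654]
ft_force: [-0.2, 0.2, -0.0]
width: 0.0568
```

```bash
python3 - <<'E'
from h import *
s=arm.sense(); print(s['qpos'],s['eef_rot'])
s=arm.sense(); im=arm.camera('wrist'); save(im,'w3'); print(s['eef_pos'],s['eef_rot'],s['time_s'])
E
python3 plan.py .5142 -.316 .067 .655 5 0.35 .02
```

```text
[-0.69552945  0.31230829  1.7251415   0.01371597  1.07077365  0.21495915] [ 3.11163971 -0.01907629  0.65421816]
[ 0.51630653 -0.32319394  0.06713603] [ 3.11163971 -0.01907629  0.65421816] 5.55
[[0.35, [0.1, -0.3, 0.04], -0.01], [0.35, [0.0, 0.0, -0.0], 0.0], [0.35, [0.0, 0.0, -0.0], 0.0], [0.35, [0.0, 0.0, -0.0], 0.0], [0.35, [0.0, 0.0, -0.0], 0.0]]
end [ 0.5141 -0.3159  0.0669] 0.655
```

View pics/w3.png

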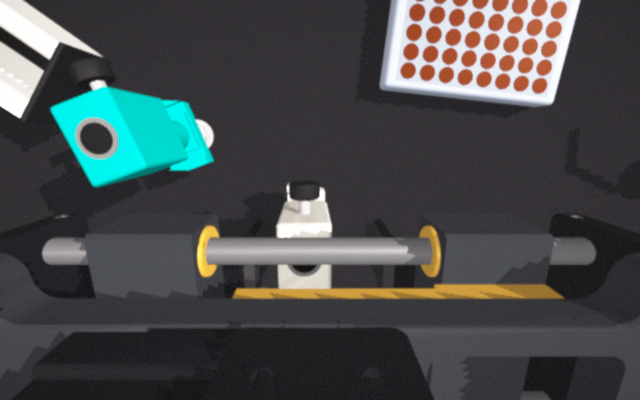

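Emit:
move_arm(
  plan=[
    [0.35,[0.1,-0.3,0],0.0],
    [0.35,[0,0,0],0.0],
    [0.75,[0,0,0],0.0],
    [0.75,[0,0,0],0.0],
    [0.75,[0,0,0],0.0],
  ],
  force=40,
)

```text
time_s: 6.1
eef_pos: [0.5156, -0.3163, 0.071]
eef_rot: [3.106, -0.02, 0.655]
ft_force: [-0.7, 0.0, -1.0]
width: 0.0402
```

Run:
```python
from h import *
s=arm.sense(); im=arm.camera('wrist'); save(im,'w4'); print(s)
```

```text
{'time_s': 6.1, 'qpos': array([-0.68735873,  0.29400938,  1.74020919,  0.01348016,  1.06814221,
        0.22273497]), 'dq': array([-3.32551070e-05, -8.84408351e-03, -2.83341218e-03, -7.19721670e-04,
       -2.21680119e-04,  5.95685524e-04]), 'effort': array([ 3.27643042e-02, -4.84547603e+01, -3.42609501e+01,  1.33369896e-01,
       -1.78631935e-01,  4.10165419e-03]), 'eef_pos': array([ 0.51560701, -0.31633604,  0.07096244]), 'eef_rot': array([ 3.10602661, -0.02041693,  0.65480331]), 'ft_force': array([-0.69466538,  0.02396724, -1.0446811 ]), 'wrist_torque': array([-0.08293184,  0.11862583, -0.01693743]), 'width': 0.04015299756276412}
```

View pics/w4.png

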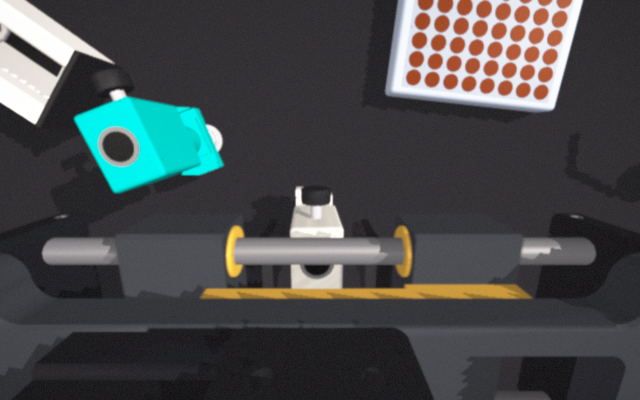

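Emit:
move_arm(
  plan=[
    [0.9,[-0.05,0,0.12],0.0],
    [0.9,[0,0,0.08],0.0],
    [0.9,[0,0,0.03],0.0],
    [0.9,[0,0,0.03],0.0],
    [0.9,[0,0,-0.5],0.0],
  ],
  force=40,
)

```text
time_s: 6.65
eef_pos: [0.5136, -0.3165, 0.0758]
eef_rot: [3.109, -0.02, 0.655]
ft_force: [0.1, -0.1, -2.7]
width: 0.0258
```

Run:
```python
from h import *
s=arm.sense(); print(s['qpos'],s['qpos'][[1,2,4]].sum())
```

```text
[-0.6899122   0.28597385  1.73994587  0.01376187  1.07917574  0.22037521] 3.105095457426316
```

Emit:
move_arm(
  plan=[
    [0.9,[0,0,-1],0.0],
    [0.9,[0,0,-1],0.0],
    [0.9,[0,0,-1],0.0],
    [0.9,[0,0,-1],0.0],
    [0.9,[0,-0.5,-1],0.0],
  ],
)

```text
time_s: 7.15
eef_pos: [0.4982, -0.3032, 0.201]
eef_rot: [3.119, -0.017, 0.654]
ft_force: [0.5, 0.6, -2.7]
width: 0.0255
```

```bash
python3 - <<'E'
from h import *
s=arm.sense(); print(s['qpos'],s['qpos'][[1,2,4]].sum())
E
python3 plan.py .46 .16 .2 1.585 20 0.9
```

```text
[-0.68854171  0.11503022  1.68687908  0.01168384  1.31356652  0.22592703] 3.1154758248009458
[[0.9, [0.64, -1.0, 0.0], -1.0], [0.9, [0.75, -0.94, 0.0], -1.0], [0.9, [0.84, -0.86, 0.0], -1.0], [0.9, [0.92, -0.77, 0.0], -1.0], [0.9, [0.99, -0.68, 0.0], -1.0]]
[[0.9, [1.0, -0.55, 0.0], -1.0], [0.9, [1.0, -0.42, 0.0], -1.0], [0.9, [1.0, -0.31, 0.0], -1.0], [0.9, [1.0, -0.2, 0.0], -1.0], [0.9, [1.0, -0.1, 0.0], -0.31]]
[[0.9, [1.0, -0.07, 0.01], -0.0], [0.9, [1.0, -0.07, 0.0], -0.0], [0.9, [1.0, -0.07, 0.01], -0.0], [0.9, [1.0, -0.07, 0.0], -0.0], [0.9, [1.0, -0.07, 0.01], -0.0]]
[[0.9, [1.0, -0.07, 0.0], -0.0], [0.9, [1.0, -0.06, 0.01], -0.0], [0.9, [0.28, -0.02, -0.0], -0.0], [0.9, [0.0, -0.0, -0.0], -0.0], [0.9, [0.0, -0.0, -0.0], -0.0]]
end [0.46 0.16 0.2 ] 1.585
```

Emit:
move_arm(
  plan=[
    [0.9,[0.65,-1.0,0.0],-1.0],
    [0.9,[0.75,-0.95,0.0],-1.0],
    [0.9,[0.85,-0.85,0.0],-1.0],
    [0.9,[0.9,-0.75,0.0],-1.0],
    [0.9,[1.0,-0.7,0.0],-1.0],
  ],
)

```text
time_s: 7.65
eef_pos: [0.4853, -0.1535, 0.2058]
eef_rot: [3.104, -0.0, 1.166]
ft_force: [-0.2, 0.5, -2.5]
width: 0.026
```

Emit:
move_arm(
  plan=[
    [0.9,[1.0,-0.55,0.0],-1.0],
    [0.9,[1.0,-0.4,0.0],-1.0],
    [0.9,[1.0,-0.3,0.0],-1.0],
    [0.9,[1.0,-0.2,0.0],-1.0],
    [0.9,[1.0,-0.1,0.0],-0.3],
  ],
)

```text
time_s: 8.15
eef_pos: [0.4692, -0.0156, 0.204]
eef_rot: [3.11, 0.016, 1.616]
ft_force: [0.8, -0.2, -2.8]
width: 0.026
```

```bash
python3 - <<'E'
from h import *
s=arm.sense(); print(s['qpos'],s['qpos'][[1,2,4]].sum())
E
python3 plan.py .477 .12 .2 1.585 10 0.9
```

```text
[-0.19598205 -0.1758551   1.96519621 -0.0076939   1.31749605 -0.23934189] 3.106837156150581
[[0.9, [1.0, 0.1, 0.03], 0.31], [0.9, [1.0, 0.07, 0.03], -0.0], [0.9, [1.0, 0.07, 0.03], -0.0], [0.9, [1.0, 0.07, 0.03], -0.0], [0.9, [1.0, 0.08, 0.03], -0.0]]
[[0.9, [0.42, 0.03, 0.01], -0.0], [0.9, [-0.0, 0.0, 0.0], -0.0], [0.9, [-0.0, 0.0, 0.0], -0.0], [0.9, [-0.0, 0.0, 0.0], -0.0], [0.9, [-0.0, 0.0, 0.0], -0.0]]
end [0.477  0.1201 0.2   ] 1.585
```

Emit:
move_arm(
  plan=[
    [0.9,[1.0,0.1,0.2],0.3],
    [0.9,[1.0,0.1,0.3],0],
    [0.9,[1.0,0.1,0.5],0],
    [0.9,[1.0,0.1,0.5],0],
    [0.9,[1.0,0.1,0.5],0],
  ],
)

```text
time_s: 8.65
eef_pos: [0.4801, 0.114, 0.1545]
eef_rot: [3.105, 0.015, 1.585]
ft_force: [0.6, -0.1, -2.0]
width: 0.0258
```

Run:
```python
from h import *
s=arm.sense(); im=arm.camera('wrist'); save(im,'w5'); print(s['qpos'],s['qpos'][[1,2,4]].sum(), s['eef_pos'],s['eef_rot'])
im=arm.camera('scene'); save(cv2.resize(im[130:250,220:380],None,fx=5,fy=5,interpolation=2),'s5')
im=arm.camera('top'); save(cv2.resize(im[200:300,240:400],None,fx=5,fy=5,interpolation=2),'t5')
```

```text
[ 0.08576792 -0.06397057  1.96052324 -0.01922954  1.20929612  0.07730157] 3.1058487894462132 [0.48007939 0.11398095 0.15454896] [3.10460525 0.01540839 1.58545743]
```

View pics/w5.png

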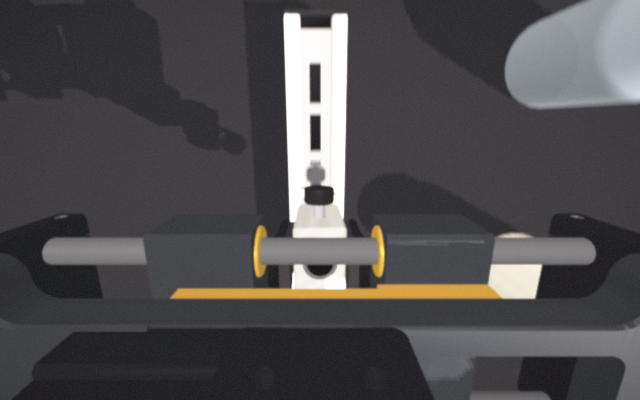

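View pics/s5.png

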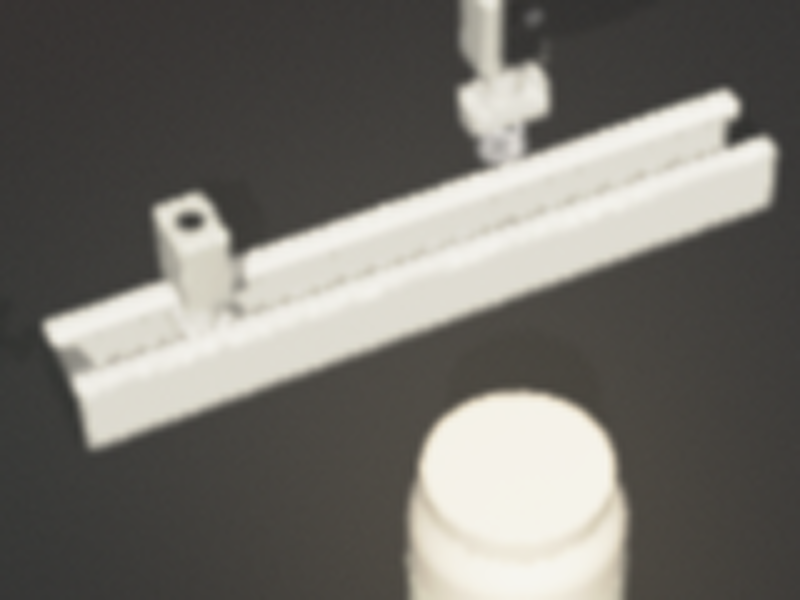

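View pics/t5.png

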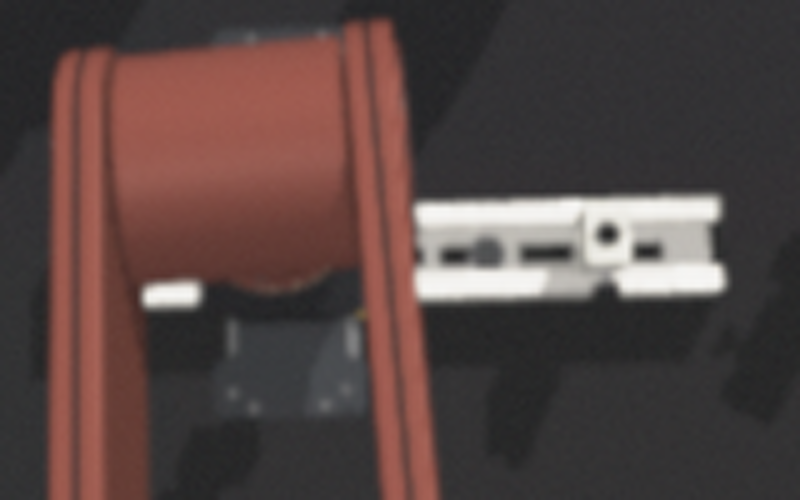

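Run:
```python
from h import *
s=arm.sense()
im=cv2.imread('pics/w5.png',0)
for r in (20,60,85,107,140,155,190):
    print(r,im[r,278:356].tolist())
print('bolt',atz('wrist',315.5,172,.013,s),'end',atz('wrist',315,15,.041,s))
```

```text
20 [49, 45, 49, 45, 62, 176, 254, 255, 255, 255, 255, 255, 255, 255, 255, 255, 255, 255, 255, 255, 255, 252, 168, 69, 46, 41, 46, 43, 47, 41, 44, 45, 40, 44, 46, 41, 45, 42, 42, 44, 39, 39, 39, 42, 37, 40, 34, 34, 34, 34, 34, 41, 82, 163, 234, 253, 255, 255, 255, 255, 255, 255, 255, 255, 255, 255, 255, 255, 255, 230, 103, 63, 61, 58, 64, 64, 60, 61]
60 [50, 48, 53, 48, 51, 55, 129, 250, 255, 255, 255, 255, 255, 255, 255, 255, 255, 255, 255, 255, 255, 255, 254, 253, 253, 253, 253, 253, 253, 253, 252, 251, 249, 249, 248, 248, 249, 249, 249, 248, 248, 249, 249, 252, 252, 252, 252, 252, 252, 252, 252, 252, 249, 238, 247, 254, 255, 255, 255, 255, 255, 255, 255, 255, 255, 255, 255, 255, 246, 119, 71, 67, 63, 67, 66, 66, 67, 62]
85 [46, 47, 52, 50, 51, 48, 60, 171, 254, 255, 255, 255, 255, 255, 255, 255, 255, 255, 255, 255, 255, 255, 255, 254, 253, 253, 252, 252, 253, 252, 248, 188, 95, 54, 46, 49, 52, 49, 50, 52, 49, 68, 160, 244, 252, 252, 252, 252, 252, 252, 252, 251, 247, 241, 250, 255, 255, 255, 255, 255, 255, 255, 255, 255, 255, 255, 255, 254, 197, 92, 67, 66, 66, 63, 65, 65, 67, 66]

[... 845 characters left out ...]
 255, 255, 255, 254, 252, 251, 251, 251, 251, 251, 251, 251, 251, 251, 251, 251, 251, 251, 251, 251, 251, 251, 251, 251, 251, 251, 251, 251, 251, 251, 248, 240, 247, 254, 255, 255, 255, 255, 255, 255, 255, 255, 255, 255, 255, 252, 144, 75, 65, 64, 62, 66, 67, 67, 62, 66, 65]
190 [52, 47, 48, 51, 51, 52, 49, 52, 50, 60, 134, 249, 255, 255, 255, 255, 255, 255, 255, 255, 255, 254, 254, 254, 255, 253, 183, 78, 44, 46, 43, 48, 47, 48, 47, 44, 49, 51, 51, 53, 52, 52, 54, 49, 46, 47, 47, 45, 47, 44, 47, 47, 46, 44, 51, 163, 253, 255, 255, 255, 255, 255, 255, 255, 255, 254, 181, 86, 63, 67, 68, 67, 63, 64, 67, 65, 68, 66]
bolt [0.47991346 0.12841448 0.013     ] end [0.47656705 0.26858395 0.041     ]
```

Run:
```python
from h import *
s=arm.sense()
for r,l,q in [(20,282.9,347.5),(60,284.1,347.0),(107,285.8,346),(155,287,345),(190,288.1,344.2)]:
    a=atz('wrist',l,r,.0395,s);b=atz('wrist',q,r,.0395,s); print(((a+b)/2).round(4),np.linalg.norm(a-b).round(4))
M=R.from_euler('xyz',s['eef_rot']).as_matrix();print('toolz',M[:,2], 'grip axis at z.. p', s['eef_pos']+M[:,2]*np.array(.043))
```

```text
[0.4769 0.2653 0.0395] 0.0556
[0.4777 0.2337 0.0395] 0.0559
[0.4787 0.1938 0.0395] 0.0557
[0.4795 0.1496 0.0395] 0.0559
[0.4803 0.1149 0.0395] 0.0559
toolz [ 0.03408822 -0.01494265 -0.99930712] grip axis at z.. p [0.48045787 0.11335538 0.1106493 ]
```

```bash
python3 plan.py .4783 .163 .122 1.589 5 0.9 .02
```

```text
[[0.9, [0.67, 0.0, 0.43], -0.01], [0.9, [0.67, 0.0, 0.43], 0.0], [0.9, [0.62, 0.01, 0.4], 0.0], [0.9, [0.0, -0.0, 0.0], 0.0], [0.9, [0.0, -0.0, 0.0], 0.0]]
end [0.4784 0.163  0.1221] 1.589
```

Emit:
move_arm(
  plan=[
    [0.9,[0.7,0.0,0.45],0],
    [0.9,[0.65,-0.03,0.45],0.0],
    [0.9,[0.6,0,0.4],0.0],
    [0.9,[0.0,0,0.03],0.0],
    [0.9,[0.0,0,0.03],0.0],
  ],
)

```text
time_s: 9.3
eef_pos: [0.4806, 0.1595, 0.1216]
eef_rot: [3.103, 0.018, 1.586]
ft_force: [-0.3, -0.3, -1.4]
width: 0.0262
```

```bash
cat > look.py <<'E'
from h import *
import sys
n=sys.argv[1]
s=arm.sense(); im=arm.camera('wrist'); save(im,'w'+n); print(s['qpos'][[1,2,4]].sum(), s['eef_pos'],s['eef_rot'],s['ft_force'],s['wrist_torque'],s['time_s'])
im=arm.camera('scene'); save(cv2.resize(im[130:230,280:380],None,fx=6,fy=6,interpolation=2),'s'+n)
E
python3 look.py 6
python3 - <<'E'
import cv2,numpy as np
im=cv2.imread('pics/w6.png',0)
for r in (20,60,107,150,190):
    row=im[r].astype(float); 
    idx=np.where((row[270:360]>150))[0]+270; print(r,idx.min(),idx.max())
E
```

```text
3.107086010213629 [0.4805926  0.15946193 0.12161013] [3.10343363 0.01818293 1.58590501] [-0.28146352 -0.30634618 -1.36308696] [-0.03798079  0.02270495  0.01747587] 9.3Traceback (most recent call last):
  File "<stdin>", line 5, in <module>
    return umr_minimum(a, axis, None, out, keepdims, initial, where)
ValueError: zero-size array to reduction operation minimum which has no identity
```

View pics/w6.png

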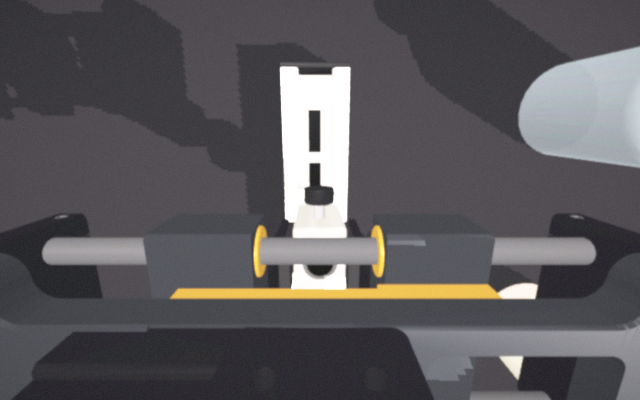

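View pics/s6.png

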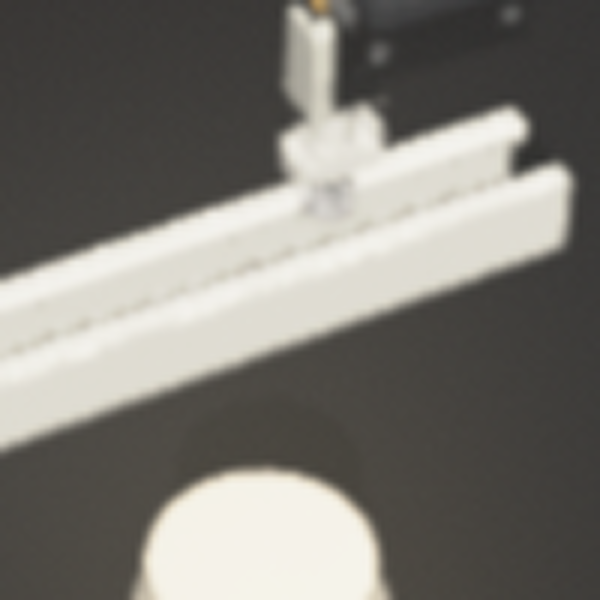

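Run:
```python
from h import *
s=arm.sense(); im=cv2.imread('pics/w6.png',0).astype(float)
M=R.from_euler('xyz',s['eef_rot']).as_matrix()
def edge(r,lo,hi,sgn):
    row=im[r,lo:hi]; 
    c=[i for i in range(len(row)-1) if sgn*(row[i+1]-row[i])>0 and min(row[i],row[i+1])<=155<max(row[i],row[i+1])]
    i=c[0] if sgn>0 else c[-1]; return lo+i+(155-row[i])/(row[i+1]-row[i])
X=[]
for r in (80,100,130,155,180,195,210):
    l,q=edge(r,270,300,1),edge(r,335,360,-1)
    a=atz('wrist',l,r,.0395,s);b=atz('wrist',q,r,.0395,s); c=(a+b)/2; X.append(c); print(r,l,q,c.round(4),np.linalg.norm(a-b).round(4))
X=np.array(X); k=np.polyfit(X[:,1],X[:,0],1); print(k, 'yaw',np.pi/2-k[0])
for h in (.041,.069):
    p=s['eef_pos']+M[:,2]*h; print(p, np.polyval(k,p[1])-p[0])
```

```text
80 279.47169811320754 350.041095890411 [0.479  0.258  0.0395] 0.0563
100 280.2867647058824 349.6774193548387 [0.4794 0.2429 0.0395] 0.0563
130 281.30281690140845 348.908256880734 [0.4798 0.2192 0.0395] 0.0563
155 282.23809523809524 348.3448275862069 [0.4802 0.1984 0.0395] 0.0563
180 283.3809523809524 347.78333333333336 [0.4807 0.1767 0.0395] 0.0561
195 283.7830188679245 347.4757281553398 [0.481  0.1632 0.0395] 0.0563
210 283.97727272727275 347.0144927536232 [0.481  0.1493 0.0395] 0.0565
[-0.01950817  0.48406737] yaw 1.5903044926658276
[0.48219102 0.15865311 0.08065094] -0.0012186834161372895
[0.4832691  0.15816803 0.05267591] -0.0022872996309570293
```

Emit:
move_arm(
  plan=[
    [0.9,[0.05,-0.06,0.2],-0.05],
    [0.9,[0.05,-0.02,0.4],0.0],
    [0.9,[0,-0.02,0.4],0.0],
    [0.9,[0.0,-0.02,0.3],0.0],
    [0.9,[0.0,0,0.1],0.0],
  ],
)

```text
time_s: 9.9
eef_pos: [0.4799, 0.1594, 0.0851]
eef_rot: [3.101, 0.018, 1.588]
ft_force: [-0.4, -0.2, -2.2]
width: 0.0258
```

```bash
python3 look.py 7
```

```text
3.104568774645909 [0.47990642 0.15940958 0.08512784] [3.10087931 0.01824674 1.58803351] [-0.38100703 -0.19448831 -2.22647064] [-0.05988986  0.09069333 -0.04116713] 9.9
```

View pics/s7.png

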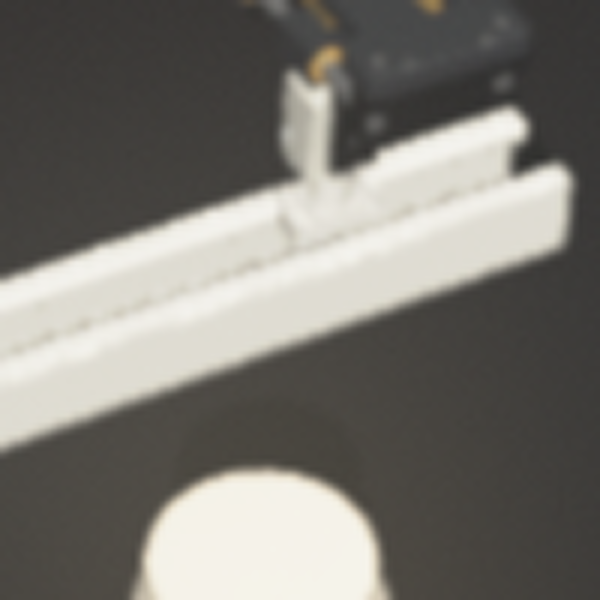

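Emit:
move_arm(
  plan=[
    [0.9,[0,-0.03,0.15],0],
    [0.9,[0,-0.01,0.15],0.0],
    [0.9,[0,-0.01,0.15],0.0],
    [0.9,[0.0,-0.01,0.15],0.0],
    [0.9,[0.0,0,0.05],0.0],
  ],
)

```text
time_s: 10.5
eef_pos: [0.4807, 0.1595, 0.0698]
eef_rot: [3.098, 0.018, 1.589]
ft_force: [-2.7, -0.7, 2.7]
width: 0.0259
```

```bash
python3 look.py 8
```

```text
3.101404704749741 [0.48072957 0.15946612 0.06979422] [3.0977015  0.01803484 1.58851747] [-2.66171456 -0.7125232   2.7012345 ] [-0.20759107  0.57491695  0.02613677] 10.5
```

View pics/s8.png

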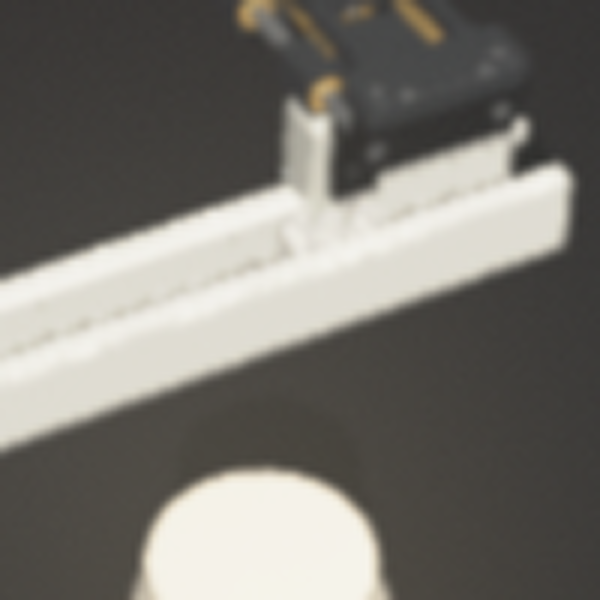

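Emit:
move_arm(
  plan=[
    [0.9,[0,-0.05,0.15],0],
    [0.9,[0,-0.03,0.15],0.0],
    [0.9,[0,-0.01,0.15],0.0],
    [0.9,[0.0,-0.01,0.1],0.0],
    [0.9,[0.0,0,0.08],0.0],
  ],
)

```text
time_s: 11.1
eef_pos: [0.4812, 0.1591, 0.0581]
eef_rot: [3.094, 0.019, 1.589]
ft_force: [-5.9, -2.5, 13.3]
width: 0.0258
```

```bash
python3 look.py 9
```

```text
3.097530790947038 [0.48116806 0.15908719 0.05814954] [3.09365991 0.01861777 1.58886776] [-5.86753148 -2.54061624 13.30098554] [-0.37953675  1.43149109 -0.03253053] 11.1
```

View pics/s9.png

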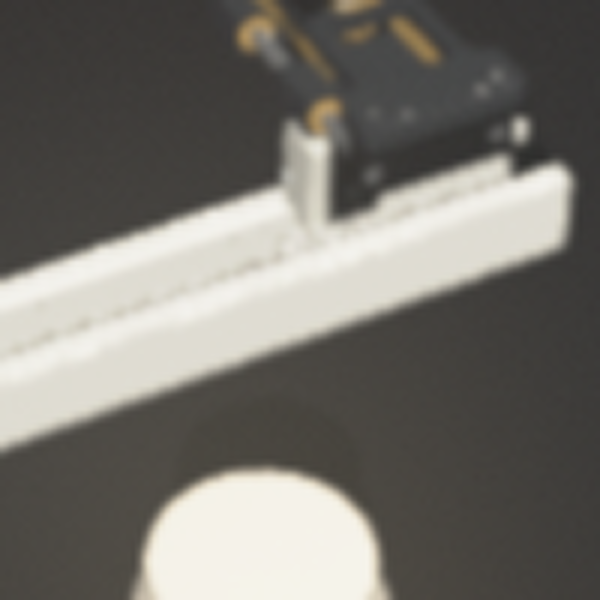

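Emit:
move_arm(
  plan=[
    [0.9,[0,-0.08,0.0],0.5],
    [0.9,[0,-0.04,0.02],1.0],
    [0.9,[0,0,0.03],1.0],
    [0.9,[0.0,0,0.03],1.0],
    [0.9,[0.0,0,0.03],1.0],
  ],
)

```text
time_s: 11.7
eef_pos: [0.4825, 0.1593, 0.0619]
eef_rot: [3.083, -0.008, 1.125]
ft_force: [-3.9, -2.3, 8.3]
width: 0.0258
```

```bash
python3 look.py 10
```

```text
3.0893393531241746 [0.48245889 0.15928024 0.06190459] [ 3.08280715 -0.00841268  1.12457007] [-3.85883097 -2.33052352  8.33725795] [-0.46397982  1.03529462  0.04286783] 11.7
```

Emit:
move_arm(
  plan=[
    [0.9,[-0.02,-0.05,0.15],1.0],
    [0.9,[-0.02,-0.04,0.12],1.0],
    [0.9,[-0.02,-0.03,0.08],1.0],
    [0.9,[-0.02,-0.02,0.06],1.0],
    [0.9,[-0.02,-0.02,0.06],1.0],
  ],
)

```text
time_s: 12.3
eef_pos: [0.4821, 0.1605, 0.0572]
eef_rot: [3.091, -0.043, 0.61]
ft_force: [-5.2, 0.5, 14.0]
width: 0.0254
```

```bash
python3 look.py 11
```

```text
3.082092771390678 [0.48214266 0.16051401 0.05720204] [ 3.09149525 -0.04294262  0.60989808] [-5.17397683  0.54785533 13.98725169] [-0.20737372  1.32465615  0.13710083] 12.3
```

View pics/w11.png

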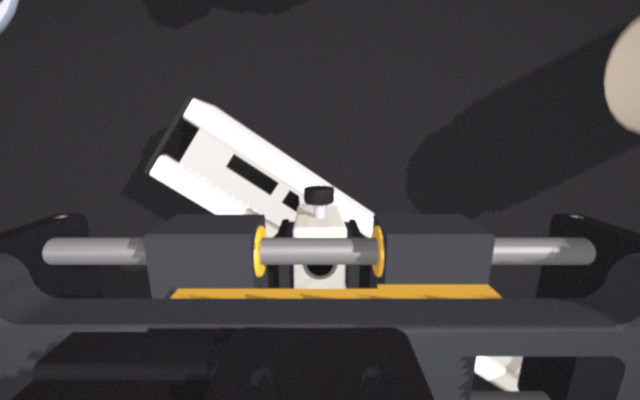

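Emit:
move_arm(
  plan=[
    [0.9,[-0.04,-0.02,0.04],1.0],
    [0.9,[-0.04,-0.02,0.04],1.0],
    [0.9,[-0.04,-0.01,0.04],1.0],
    [0.9,[-0.04,-0.01,0.04],1.0],
    [0.9,[-0.04,0,0.04],1.0],
  ],
)

```text
time_s: 12.9
eef_pos: [0.4808, 0.1615, 0.059]
eef_rot: [3.121, -0.07, 0.094]
ft_force: [-5.0, 0.7, 11.4]
width: 0.0257
```

```bash
python3 look.py 12
```

```text
3.0743998947076046 [0.48081753 0.16154387 0.05899852] [ 3.12073757 -0.06968419  0.09386326] [-5.02550793  0.68537586 11.42319871] [-0.06601114  1.14619737  0.13277098] 12.9
```

Emit:
move_arm(
  plan=[
    [0.9,[-0.06,0,0.04],0.75],
    [0.9,[-0.06,0,0.04],0.2],
    [0.9,[-0.02,0,-0.1],0],
    [0.9,[-0.02,0,-0.1],0],
    [0.9,[0,0,-0.1],0],
  ],
)

```text
time_s: 13.5
eef_pos: [0.4797, 0.162, 0.0679]
eef_rot: [3.128, -0.08, -0.003]
ft_force: [12.6, 2.6, -30.7]
width: 0.0254
```

```bash
python3 look.py 13
```

```text
3.066282259004425 [0.47969657 0.16202134 0.06788053] [ 3.12842179 -0.07954602 -0.0033209 ] [ 12.63021927   2.58853618 -30.7301139 ] [ 0.48918717 -1.29804049  0.0090289 ] 13.5
```

View pics/w13.png

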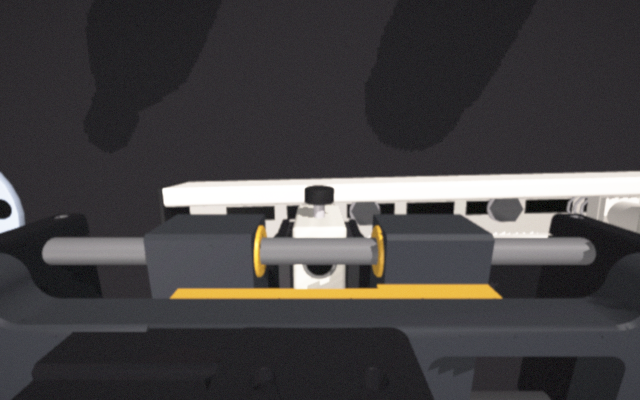

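View pics/s13.png

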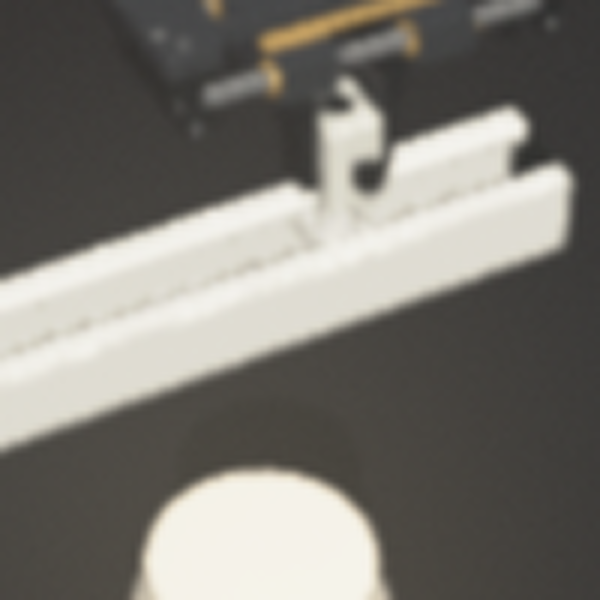

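Emit:
move_arm(
  plan=[
    [0.9,[0,0,0.12],-0.15],
    [0.9,[0,0,0.04],0],
    [0.4,[0,0,0.03],0],
    [0.4,[0,0,0.03],0],
    [0.4,[0,0,0.03],0],
  ],
)

```text
time_s: 14.1
eef_pos: [0.4808, 0.1625, 0.0614]
eef_rot: [3.128, -0.081, 0.014]
ft_force: [0.2, -0.9, 0.1]
width: 0.042
```

```bash
python3 look.py 14
```

```text
3.0648319977251366 [0.48084446 0.16249657 0.0614191 ] [ 3.12809711 -0.08057715  0.01426547] [ 0.22677263 -0.88405137  0.05543529] [-0.00914307  0.26915172  0.04914575] 14.1
```

View pics/w14.png

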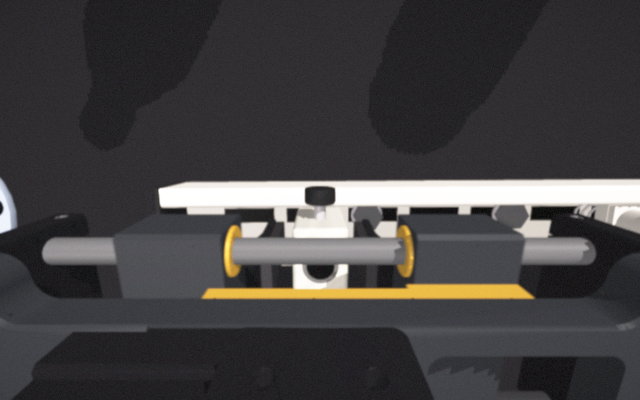

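View pics/s14.png

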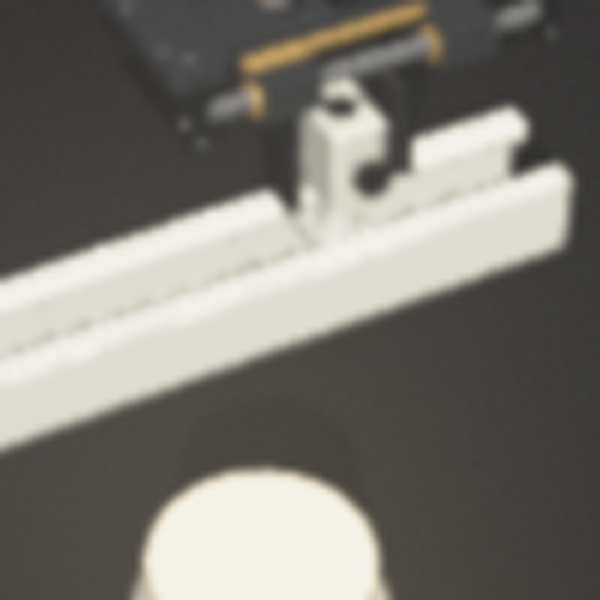

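Emit:
move_arm(
  plan=[
    [0.3,[0,0,-0.3],0],
    [0.3,[0,0,-0.8],0],
    [0.3,[0,0,-1],0],
    [0.3,[0,0,-1],0],
    [0.3,[0,0,-1],0],
  ],
)

```text
time_s: 14.7
eef_pos: [0.4686, 0.1629, 0.1635]
eef_rot: [3.126, -0.07, 0.014]
ft_force: [0.3, 0.6, 0.5]
width: 0.0611
```

Emit:
move_arm(
  plan=[
    [0.3,[0,0,-1],0],
    [0.3,[-1,0,-1],0],
    [0.3,[-1,0,-0.5],0],
    [0.3,[-0.5,0,0],0],
    [0.3,[0,0,0],0],
  ],
)

```text
time_s: 15.2
eef_pos: [0.4024, 0.1636, 0.232]
eef_rot: [3.129, -0.083, 0.014]
ft_force: [-0.5, -0.7, -0.3]
width: 0.0614
```

```bash
python3 look.py 15;  python3 - <<'E'
from h import *
im=arm.camera('top'); save(cv2.resize(im[200:300,240:400],None,fx=5,fy=5,interpolation=2),'t15')
im=arm.camera('scene'); save(cv2.resize(im[130:250,220:380],None,fx=5,fy=5,interpolation=2),'s15')
E
```

```text
3.0636223604751 [0.40238897 0.16357082 0.23198378] [ 3.12904702 -0.08260238  0.01391159] [-0.45121993 -0.72176514 -0.30752719] [-0.01385456  0.17034672  0.05040833] 15.2
```

View pics/w15.png

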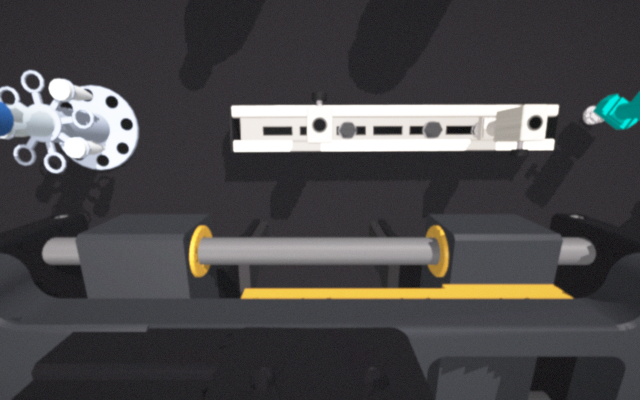

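View pics/s15.png

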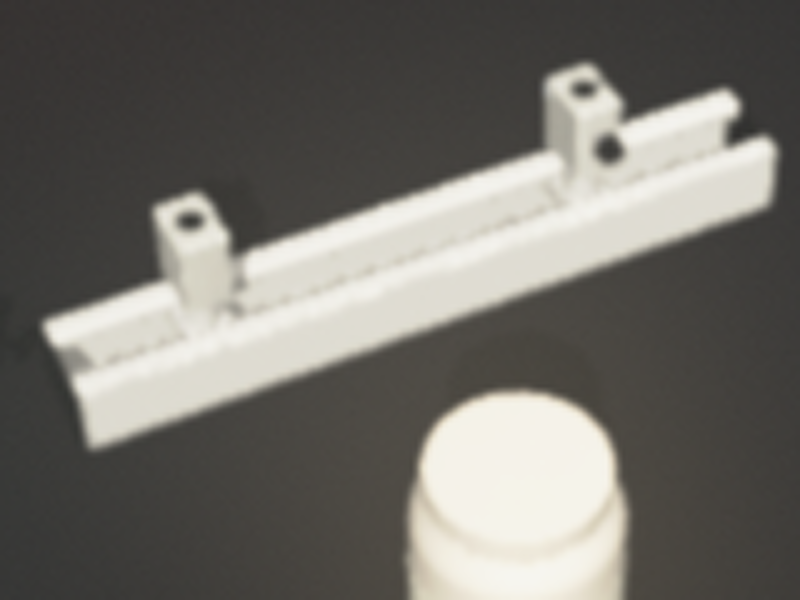

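View pics/t15.png

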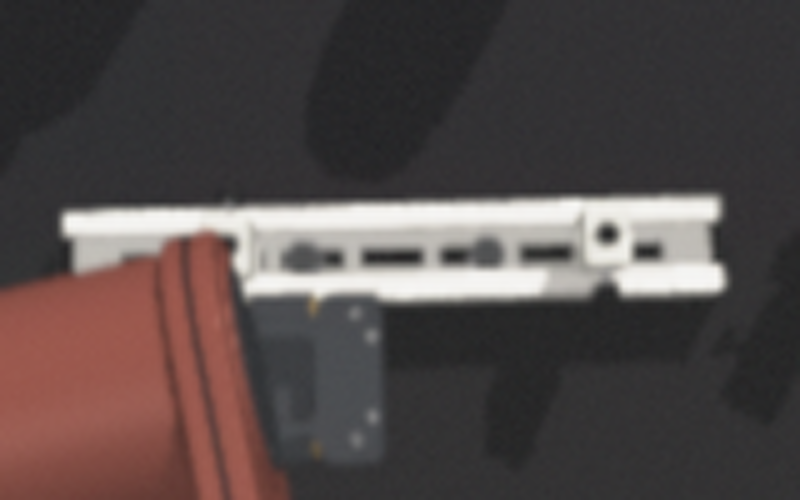

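Run:
```python
from h import *
s=arm.sense()
f=lambda x,y:(220+x/5-.4,130+y/5-.4)
a=atz('scene',*f(190,219),.105);b=atz('scene',*f(585,89),.105);print(a,b,np.linalg.norm(a-b))
a=atz('wrist',535,122.5,.105,s);b=atz('wrist',319.5,125,.105,s);print(a,b,np.linalg.norm(a-b))
im=cv2.imread('pics/w15.png')[80:170,225:345];im2=cv2.imread('pics/w15.png')[80:170,450:570]
cv2.imwrite('pics/w15c.png',cv2.resize(np.vstack([im[:,:],im2]),None,fx=3.3,fy=3.3,interpolation=2))
```

```text
[ 0.48283245 -0.05583345  0.105     ] [0.48017123 0.16330012 0.105     ] 0.21914972578924669
[ 0.48547827 -0.05685467  0.105     ] [0.47989981 0.16101926 0.105     ] 0.21794532864080432
```

View pics/w15c.png

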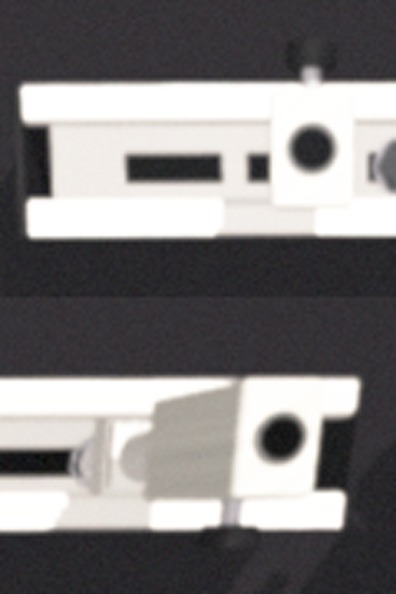

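```bash
python3 -c "
from cell import arm
print(arm.finish_job())"
```

```text
the job is handed in; nothing more can be done
None
```

The loose white socket is locked in the strut channel, about 218 mm from the fitted one on the free side, and the job is handed in. It took about 15 s of the 58 s allowed.

- **What I did:** I gripped the socket by its flat faces and carried it over the channel. I entered the nut lengthwise about 35–40 mm beyond the second hold-down bolt and pressed it down with 12–16 N. I turned it clockwise to about 91°, let it rise, trimmed it back about 1°, opened the gripper and backed off.
- **Lock check:** before I let go, an upward pull met about 31 N, so both lips were holding the nut.
- **Last pictures:** the scene and wrist cameras put the spacing at 219 and 218 mm. Both show the socket upright, square and on the centre line at the fitted socket's height.
- **Robot clear:** the wrist force was near zero after release, and the gripper ended well clear of everything. Nothing else on the bench was touched.
- **What disagreed:**
  - The wrist camera's first, distant look was 5–9 mm off from the other cameras, mostly in y. The close-up agreed with them.
  - The tool slowly leaned over to about 4.5° during the job. I steered sideways to allow for it, and side forces stayed below 6 N during insertion and turning.

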